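# Sweep paint pots into a row and press the sliding stop home

### The arm

A 6-joint arm with a two-finger parallel gripper is mounted at the origin on a cart in front of the work surface, level with it; the furniture and walls round the work are solid. World frame = base frame: x ahead of the robot, y to its left, z up, the work surface at z = 0. Lengths are in m, angles in rad, forces in N, time in s.
With the tool pointing down it reaches from about 0.25 to 0.725 m from the base axis. Payload 4 kg.
Tool frame: the origin (TCP) lies on the front face of the gripper's body, between the roots of the fingers; the fingertips stand 73 mm ahead of it and the grasp point (between the pads) lies bot.tcp_to_grasp ahead of it (bot.tcp_to_grasp is the distance from the TCP to the grasp point, in m); z points along the fingers, y is the line along which they close (so a half turn about z gives the same grasp; the last joint's range is limited). The gripper opens to 85 mm and grips with 20 to 120 N. Pads are 22 mm wide; open, the fingers measure 114 mm over their backs; the gripper's body (76 mm by 85 mm) begins 54 mm behind the grasp point. The pads swing forward as they close: fully open they stand 13 mm farther back than shut.
Start: joints at [-1.22, 0.241, 0.005, 1.335, 0, 1.571], TCP at [0.172, -0.47, 0.304] pointing down, gripper open.
Joint ranges: [-2.72, 2.72], [-1.05, 1.87], [-1.09, 1.28], [-1.99, 2.15], [-1.42, 1.44], [-3.14, 3.14]. Speed limits (rad/s): [2.79, 2.79, 3.14, 3.14, 3.14, 3.14].

### API

Orientations are given as a unit quaternion [x, y, z, w].
In Python, from workcell import bot gives the robot as it stands.
- The arm moves only by the shell command python3 -m jog 'ROWS' [OPENING]. ROWS is JSON, one flat list of numbers, 6 for each row, row after row: the shift along the world's x, y, z scaled (see below), then the turn, a rotation vector about the world's x, y, z scaled (see below). In form: [tx, ty, tz, wx, wy, wz, tx, ty, tz, wx, wy, wz, ...]. A call has 1 to 10 rows; each row is the pose to reach, as a shift and turn from the pose commanded when the call began; what a row does not reach only later rows make up. The controller multiplies each number of a shift by 800 mm and each number of a turn by 2 rad. A row lasts 1/12 s, in which the tool goes at most 41.7 mm and 7.16 degrees, less where a joint would pass 70% of its speed; a pose out of reach is approached as far as the arm can. A call with a number of a shift or a turn outside -1 to 1 is refused whole. A call with a gripper value outside its range is refused whole. OPENING is the opening, from -1 (shut) to 1 (fully open), set as the call begins (- or left out, the last holds). The fingers move at their own pace and stop on an object; the grip force is fixed at half the most. Time passes only in rows, so rows that repeat a pose let the fingers close. It gives the time, the measured TCP pose, the force, the opening and the grip force at its end, in the units of the state.
- bot.get_obs(): the state, without advancing time (a new reading comes with each control period).
- bot.camera(name): name is "side" or "top"; returns (picture, depth): 420x560x3 uint8, red, green, blue; 420x560 float32, m along the optical axis (not along the pixel's ray), 0 where there is no reading.
- bot.calibration(name): a dict with "intrinsics" (3x3 intrinsics, pixels), "pose" (4x4, takes a point from camera to world coordinates). Camera axes: x right, y up, looking along -z (the intrinsics and any distortion apply to the point x, -y, -z); pixel columns grow to the right and rows downward; lengths in m; the calibration is good to about 2 mm. A picture is of the moment at which its call begins. calibration takes no time and is no camera call.
- bot.job_done(): hands the job in; it is judged then, once.
Trained networks look in the newest picture that a camera, given by its name, has taken for a name from the list of things; names that differ only in an ending like _2 or _b are one class to them, and where a whole thing is asked for, a point or a joint stands for the part that bears it (a point fixed in the world has none). Each returns a list of dicts, best first, with "confidence" (0 to 1); they miss things now and then, are a little off and sometimes report something else, mostly with a low value. They report only what shows in the picture. A call takes as long as a camera call. They do not tell look-alikes from the thing itself.
- bot.find_in(label, camera): "at" ([x, y, z] in m, in the coordinates of the camera as it stood for that picture, good to about 4 mm: the middle of the surface that is visible of it).
- bot.tip_of(label, camera): "at" ([x, y, z] in m, in the coordinates of the camera as it stood for that picture, good to about 4 mm: a listed point, or the origin of a listed thing).
The state is a dict: "clock": time; "joint_pos": joint angles; "joint_vel": joint speeds; "tau": joint torques, N m; "eef_pos": TCP position; "tool_rot": TCP orientation; "ft_force": force on the tool from outside, world axes, zero at the start; "ft_torque": the same for the moment, N m; "grip_width": finger opening in m; "grasp_force": force on a finger pad.
Only numpy, scipy, OpenCV 4.12 (cv2) and the standard library are available. Lean on these libraries where they do the work, as an engineer would, in place of code of your own. Each camera call takes 0.05 s, during which the arm holds its last target. There are 200 camera calls.

### The job

Take the aluminium straightedge by its black handle and, with it alone, push the three closed paint pots (blue, white, ochre) together as one row square against the orange pad of the sliding row stop. Keep pushing until the stop will go no farther and press it home there for half a second, firmly but gently: about 10 N, and never 16 N or more. Then draw the straightedge back a few centimetres, stand it on the bench and let go, leaving the pots upright in their row against the pad and all other things where they were.

Things in the scene. Friction and masses are not known exactly. Their poses are not given: they have to be found in the camera images.
- straightedge: loose tool, 0.22 kg: aluminium face bar (136 mm along y, 10 thick, 22 high) joined by a flat web (5 high, 50 wide) to an upright black handle. Origin: underside, below the handle's centre; z up; x points from handle to bar, roughly towards the pots. Handle 18 mm thick along y, 40 long along x, z = 5 to 55 mm: take it from above with a finger on each broad (y) side
- straightedge_face (a point): centre of the lower edge of the straightedge's flat pushing face, 40 mm ahead (+x) of the tool's origin; same axes
- pot_blue: closed paint pot with blue lid and body, 40 mm high, body 36 mm in diameter (radius 18) up to 29 mm height, lid 39 mm in diameter above that, 35 g; origin: centre of its underside, z up
- pot_white: closed paint pot with white lid and body, 40 mm high, body 36 mm in diameter (radius 18) up to 29 mm height, lid 39 mm in diameter above that, 35 g; origin: centre of its underside, z up
- pot_ochre: closed paint pot with ochre yellow lid and body, 40 mm high, body 36 mm in diameter (radius 18) up to 29 mm height, lid 39 mm in diameter above that, 35 g; origin: centre of its underside, z up
- foam_pad: orange pad, 136 mm wide along y, 7 thick, z = 4 to 25 mm, on the front of the sliding carriage. Origin: middle of its front face, at bench height; x points level into the blue housing (the way to push), y along the face. It is sprung: gives about 1 mm for every 4 N, at most 7.5 mm, and springs back
- carriage: aluminium carriage behind the pad, on two rods in a housing fixed to the bench; its cheeks at y = +-70 to 75 mm stand 8 mm ahead of the pad. Same origin and axes as the pad at rest. It slides along x with about 3 N of drag, stays where left, and meets a hidden solid stop 20 to 40 mm behind its start, at a depth that must be felt
- glue_bottle: bystander, loose: white glue bottle with an orange nozzle, 48 mm in diameter, 152 mm high; origin near its underside
- lamp_foot (a point): fixed bystander: foot of the desk lamp at the bench's near edge, left of the straightedge. Its mast rises from here to 0.4 m; from the mast's top a thin arm slants away from the robot up to a wide shade, whose rim hangs about 0.53 m above the bench, left of and partly over the straightedge. Keep the arm clear of it, swinging round inside or over it
- pot_green: bystander, loose: open green paint pot, 37 mm in diameter, 34 mm high, not one of the three; origin at its underside
Things that resemble listed ones, but are neither listed nor needed, are in the scene too. What is shaped like the pot_white but red is not meant.

How it is judged:
On the way, in this order (a step that is already met when the one before it is completed fails the run):
1. the held straightedge has gathered all three pots: each stands within 7 mm of its face (contact force between the fingers and straightedge above 1 N and x of pot_blue in the frame of straightedge between 0.05 and 0.065 m and x of pot_white in the frame of straightedge between 0.05 and 0.065 m and x of pot_ochre in the frame of straightedge between 0.05 and 0.065 m), for 0.1 s.
2. with all three pots between the straightedge and the pad, the pad is pressed with more than 6 N for 0.4 s (only possible with the carriage against its stop) (contact force between foam_pad and anything else above 6 N and x of pot_blue in the frame of foam_pad between -0.023 and -0.012 m and y of pot_blue in the frame of foam_pad between -0.066 and 0.066 m and x of pot_white in the frame of foam_pad between -0.023 and -0.012 m and y of pot_white in the frame of foam_pad between -0.066 and 0.066 m and x of pot_ochre in the frame of foam_pad between -0.023 and -0.012 m and y of pot_ochre in the frame of foam_pad between -0.066 and 0.066 m and x of pot_blue in the frame of straightedge between 0.05 and 0.065 m and x of pot_white in the frame of straightedge between 0.05 and 0.065 m and x of pot_ochre in the frame of straightedge between 0.05 and 0.065 m), for 0.4 s.
At the end, for the whole second after the job is handed in: Each of the three pots stands upright and still with its side within 6 mm of the pad's face and its centre within 66 mm of the pad's middle; the straightedge stands flat and still on the bench with its face at least 18 mm clear of the pots, let go (x of pot_blue in the frame of foam_pad between -0.024 and -0.012 m and y of pot_blue in the frame of foam_pad between -0.066 and 0.066 m and x of pot_white in the frame of foam_pad between -0.024 and -0.012 m and y of pot_white in the frame of foam_pad between -0.066 and 0.066 m and x of pot_ochre in the frame of foam_pad between -0.024 and -0.012 m and y of pot_ochre in the frame of foam_pad between -0.066 and 0.066 m and angle between each of pot_blue, pot_white, pot_ochre's own z axis and vertical below 0.08 rad and linear speed of each of pot_blue, pot_white, pot_ochre, straightedge below 0.02 m/s and x of straightedge in the frame of foam_pad below -0.094 m and height (world z) of straightedge between -0.004 and 0.004 m and angle between straightedge's own z axis and vertical below 0.06 rad); the robot touches nothing.
It fails at once if the pad is pressed with 16 N or more (contact force between foam_pad and anything else above 16 N).
It fails at once if the gripper's fingers or the arm touch one of the three pots (contact force between any of the fingers, the arm and pot_blue above 0.3 N or contact force between any of the fingers, the arm and pot_white above 0.3 N or contact force between any of the fingers, the arm and pot_ochre above 0.3 N).
It fails at once if the fingers or the arm push the pad (contact force between any of the fingers, the arm and foam_pad above 0.3 N).
It fails at once if a pot is tipped by more than about 30 degrees (angle between any of pot_blue, pot_white, pot_ochre's own z axis and vertical above 0.5 rad).
It fails at once if a bystander (glue bottle, green pot) is moved by more than 15 mm (distance of any of glue_bottle, pot_green from where it was at the start of the episode above 0.015 m).
It also fails if it takes over 67 s, if anything falls off the work surface, if the arm or the gripper's body presses on something with over 40 N, if the wrist force passes 120 N, or if a joint passes its speed limit or range.

## Working session

There is one attempt and no reset: what is moved stays moved. The work goes in short steps, Python scripts to look and compute and a shell command to move; the robot and the scene stay as the last step left them, time stands still between calls to the robot, and variables do not carry over. Pictures are saved under pics/ and viewed, at most 10 in all, crops included, and the job is handed in when it is done.

```bash
mkdir -p pics; cat > h.py <<'E'
from workcell import bot
import numpy as np, cv2
def cal(c):
    k=bot.calibration(c); return np.array(k["intrinsics"]),np.array(k["pose"])
def w(c,p):
    K,T=cal(c); return (T@np.r_[p,1])[:3]
def px(c,P):
    K,T=cal(c); q=np.linalg.inv(T)@np.r_[P,1]; u=K@np.array([q[0],-q[1],-q[2]]); return (u[:2]/u[2]).round()
def cloud(c,d):
    K,T=cal(c); v,u=np.mgrid[:d.shape[0],:d.shape[1]]
    p=np.stack([(u-K[0,2])/K[0,0]*d,-(v-K[1,2])/K[1,1]*d,-d],-1)
    return p@T[:3,:3].T+T[:3,3]
E
python3 - <<'E'
from h import *
for c in ["top","side"]:
    im,d=bot.camera(c); cv2.imwrite(f"pics/{c}0.png",im[...,::-1]); np.savez(f"{c}0.npz",im=im,d=d)
    for l in ["straightedge","straightedge_face","pot_blue","pot_white","pot_ochre","foam_pad","carriage","glue_bottle","pot_green","lamp_foot"]:
        for r in bot.tip_of(l,c)[:3]:
            p=w(c,r["at"]); print(c,l,round(r["confidence"],2),p.round(3),px(c,p))
print(bot.get_obs()["tool_rot"],bot.tcp_to_grasp,bot.get_obs()["clock"])
E
```

```text
top straightedge 0.75 [ 0.445 -0.005 -0.001] [281. 262.]
top straightedge_face 0.9 [ 0.476 -0.029  0.002] [292. 248.]
top pot_blue 0.72 [ 0.561 -0.085 -0.002] [317. 210.]
top pot_blue 0.43 [ 0.599 -0.059 -0.004] [306. 193.]
top pot_white 0.7 [ 0.593 -0.005  0.   ] [281. 195.]
top pot_white 0.59 [ 0.347  0.029 -0.001] [265. 307.]
top pot_ochre 0.68 [ 0.598 -0.062 -0.007] [307. 194.]
top pot_ochre 0.36 [ 0.663 -0.11  -0.003] [329. 165.]
top foam_pad 0.66 [ 0.666 -0.107  0.002] [327. 164.]
top foam_pad 0.27 [ 0.744  0.011 -0.002] [275. 129.]
top carriage 0.76 [ 0.666 -0.113 -0.002] [330. 164.]
top glue_bottle 0.72 [0.362 0.136 0.008] [215. 301.]
top glue_bottle 0.65 [0.742 0.009 0.002] [276. 129.]
top pot_green 0.73 [0.669 0.061 0.001] [252. 161.]
top lamp_foot 0.7 [0.365 0.137 0.011] [215. 299.]
side straightedge 0.65 [ 0.442 -0.003  0.002] [280. 190.]
side straightedge_face 0.89 [ 0.471 -0.033  0.002] [263. 197.]
side pot_blue 0.6 [ 0.568 -0.089  0.002] [224. 224.]
side pot_white 0.83 [ 0.596 -0.012 -0.004] [256. 244.]
side pot_white 0.64 [ 0.566 -0.088  0.002] [225. 224.]
side pot_white 0.61 [0.349 0.024 0.001] [301. 164.]
side pot_ochre 0.63 [ 0.594 -0.061 -0.002] [233. 238.]
side foam_pad 0.54 [ 0.669 -0.109  0.001] [198. 260.]
side foam_pad 0.31 [ 0.745  0.007 -0.005] [243. 308.]
side carriage 0.96 [ 0.668 -0.113 -0.   ] [196. 260.]
side glue_bottle 0.66 [ 0.747  0.006 -0.003] [242. 308.]
side pot_green 0.86 [ 0.674  0.057 -0.001] [279. 281.]
[9.84658983e-01 1.74489792e-01 6.60511426e-06 1.07226210e-05] 0.0539 1.1
```

View pics/top0.png

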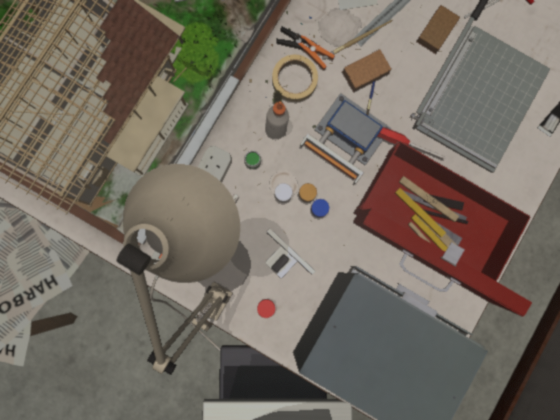

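View pics/side0.png

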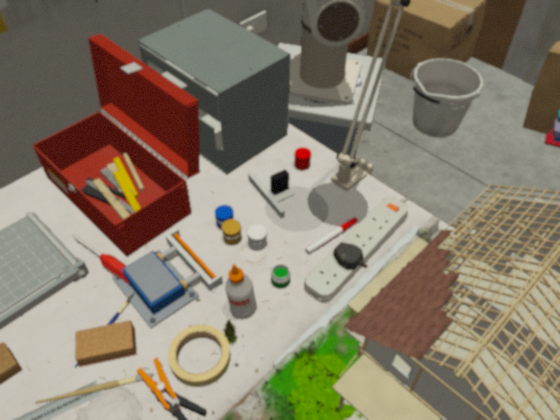

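```bash
python3 - <<'E'
from h import *
z=np.load("top0.npz");im,d=z["im"],z["d"];cv2.imwrite("pics/crop0.png",cv2.resize(im[110:330,190:390,::-1],(545,600),interpolation=cv2.INTER_CUBIC))
P=cloud("top",d); hsv=cv2.cvtColor(im,cv2.COLOR_RGB2HSV)
# height-based components
m=((P[...,2]>.012)&(P[...,2]<.07)&(d>0)&(P[...,0]>.3)&(P[...,0]<.8)&(abs(P[...,1])<.25)).astype(np.uint8)
n,L,s,c=cv2.connectedComponentsWithStats(m)
for i in range(1,n):
    if s[i,4]>40:
        q=P[L==i]; r=cv2.minAreaRect(q[:,:2].astype(np.float32)*1000); print(i,s[i,4],q.mean(0).round(3),"z95",np.percentile(q[:,2],95).round(3),np.round(r[0]),np.round(r[1]),round(r[2],1),np.median(im[L==i],0))
E
```

```text
1 2708 [0.732 0.192 0.048] z95 0.069 [734. 199.] [ 79. 192.] 60.9 [108. 108.  96.]
2 2646 [ 0.721 -0.151  0.032] z95 0.042 [ 718. -152.] [163. 148.] 55.4 [112. 112. 112.]
3 198 [0.729 0.012 0.041] z95 0.067 [732.  11.] [48. 25.] 81.5 [86. 81. 76.]
6 210 [ 0.625 -0.204  0.042] z95 0.068 [ 625. -203.] [  8. 164.] 62.0 [65. 46. 43.]
7 744 [0.661 0.14  0.029] z95 0.033 [662. 141.] [60. 66.] 64.9 [155. 153. 144.]
8 241 [0.669 0.06  0.025] z95 0.034 [669.  61.] [35. 35.] 89.6 [ 75. 116.  71.]
12 267 [ 0.595 -0.007  0.039] z95 0.044 [595.  -7.] [37. 37.] 46.5 [177. 178. 183.]
13 273 [ 0.595 -0.06   0.039] z95 0.043 [596. -60.] [38. 37.] 59.6 [160. 123.  73.]
15 273 [ 0.562 -0.086  0.039] z95 0.043 [562. -86.] [37. 37.] 0.3 [ 57.  77. 143.]
16 301 [ 0.468 -0.025  0.021] z95 0.025 [469. -25.] [134.  10.] 47.2 [167. 164. 155.]
18 166 [ 0.443 -0.001  0.054] z95 0.058 [443.  -1.] [18. 38.] 45.5 [67. 64. 62.]
19 245 [ 0.362 -0.093  0.042] z95 0.068 [363. -93.] [  1. 145.] 60.0 [53. 52. 49.]
21 63 [0.384 0.116 0.032] z95 0.067 [385. 117.] [35. 10.] 47.0 [80. 74. 65.]
25 274 [0.349 0.028 0.04 ] z95 0.044 [349.  28.] [37. 36.] 0.9 [173.  70.  66.]
29 78 [0.341 0.131 0.016] z95 0.018 [344. 130.] [16. 47.] 62.3 [119.  110.   97.5]
```

The top view shows the straightedge at (281,262), its bar running from about (268,232) to (313,272). The blue pot is at (320,208), ochre (308,193), white (283,192) and green (252,160). The red look-alike is at (266,308) and the pad at (332,160). Next I check the crop and measure the pad.

View pics/crop0.png

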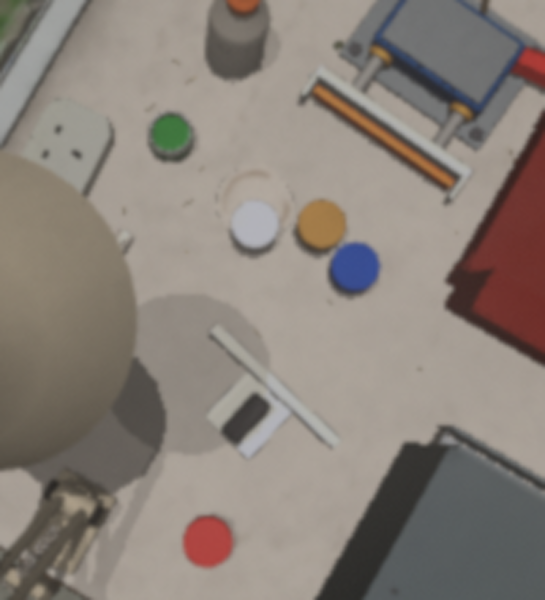

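```bash
python3 - <<'E'
from h import *
for c in ["top","side"]:
    z=np.load(c+"0.npz");im,d=z["im"],z["d"]
    P=cloud(c,d); hsv=cv2.cvtColor(im,cv2.COLOR_RGB2HSV)
    reg=(abs(P[...,0]-.667)<.08)&(abs(P[...,1]+.11)<.08)&(d>0)
    o=reg&(hsv[...,0]<20)&(hsv[...,0]>5)&(hsv[...,1]>120)&(P[...,2]>.005)&(P[...,2]<.035)
    q=P[o]; print(c,o.sum(),"z",np.percentile(q[:,2],[5,50,95]).round(3)); 
    if c=="top": q=q[q[:,2]>.018]
    f=cv2.fitLine(q[:,:2].astype(np.float32),cv2.DIST_HUBER,0,.001,.001).ravel(); r=cv2.minAreaRect(q[:,:2].astype(np.float32)*1000)
    print(f.round(4),np.degrees(np.arctan2(f[1],f[0])).round(1),np.round(r[0]),np.round(r[1]),round(r[2],1))
    b=(abs(P[...,0]-.469)<.06)&(abs(P[...,1]+.025)<.06)&(P[...,2]>.017)&(P[...,2]<.03)&(d>0); q=P[b]
    f=cv2.fitLine(q[:,:2].astype(np.float32),cv2.DIST_HUBER,0,.001,.001).ravel();r=cv2.minAreaRect(q[:,:2].astype(np.float32)*1000)
    print("bar",b.sum(),f.round(4),np.degrees(np.arctan2(f[1],f[0])).round(1),np.round(r[0],1),np.round(r[1]),round(r[2],1))
o=bot.get_obs(); print(o["eef_pos"],o["clock"],o["ft_force"])
E
```

```text
top 256 z [0.019 0.024 0.03 ]
[ 0.5819  0.8133  0.6848 -0.0908] 54.4 [ 666. -117.] [127. 153.] 87.6
bar 285 [ 0.6785  0.7346  0.4688 -0.0251] 47.3 [469.1 -25.1] [134.  10.] 47.4
side 291 z [0.012 0.023 0.028]
[ 0.5665  0.824   0.6828 -0.1006] 55.5 [ 669. -125.] [145. 149.] 83.5
bar 328 [ 0.6988  0.7153  0.4673 -0.0272] 45.7 [453.9 -11.3] [140.  58.] 47.3
[ 0.17182622 -0.46954638  0.30392656] 1.1 [-0.14684218  0.00299947 -0.44380195]
```

```bash
python3 - <<'E'
from h import *
for c in ["top","side"]:
    z=np.load(c+"0.npz");im,d=z["im"],z["d"]
    P=cloud(c,d); hsv=cv2.cvtColor(im,cv2.COLOR_RGB2HSV)
    a=np.radians(54); u=np.array([np.cos(a),np.sin(a)]); n=np.array([u[1],-u[0]])
    D=P[...,:2]-[.668,-.11]; s,t=D@u,D@n
    o=(abs(s)<.085)&(abs(t)<.025)&(d>0)&(hsv[...,0]<22)&(hsv[...,0]>4)&(hsv[...,1]>110)&(P[...,2]>.003)&(P[...,2]<.035)
    q=P[o].astype(np.float32)*1000
    f=cv2.fitLine(q[:,:2],cv2.DIST_HUBER,0,.01,.01).ravel(); r=cv2.minAreaRect(q[:,:2])
    print(c,o.sum(),np.percentile(q[:,2],[5,50,95]),np.degrees(np.arctan2(f[1],f[0])).round(1),f[2:],[np.round(x,1) for x in r], "t",np.percentile(t[o],[2,20,50,80,98]).round(4),"s",np.percentile(s[o],[0,2,98,100]).round(3))
    al=(abs(s)<.1)&(abs(t)<.03)&(d>0)&(hsv[...,1]<60)&(P[...,2]>.018)&(P[...,2]<.05); 
    q=P[al].astype(np.float32)*1000;f=cv2.fitLine(q[:,:2],cv2.DIST_HUBER,0,.01,.01).ravel();print("carr",al.sum(),np.degrees(np.arctan2(f[1],f[0])),f[2:],"s",np.percentile(s[al],[0,2,98,100]).round(3),"t",np.percentile(t[al],[2,50,98]).round(3))
E
```

```text
Traceback (most recent call last):
cv2.error: OpenCV(4.12.0) /io/opencv/modules/imgproc/src/convhull.cpp:143: error: (-215:Assertion failed) total >= 0 && (depth == CV_32F || depth == CV_32S) in function 'convexHull'
```

```bash
python3 - <<'E'
from h import *
for c in ["top","side"]:
    z=np.load(c+"0.npz");im,d=z["im"],z["d"]
    P=cloud(c,d); hsv=cv2.cvtColor(im,cv2.COLOR_RGB2HSV)
    a=np.radians(54); u=np.array([np.cos(a),np.sin(a)]); n=np.array([u[1],-u[0]])
    D=P[...,:2]-[.668,-.11]; s,t=D@u,D@n
    o=(abs(s)<.085)&(abs(t)<.025)&(d>0)&(hsv[...,0]<22)&(hsv[...,0]>4)&(hsv[...,1]>110)&(P[...,2]>.003)&(P[...,2]<.035)
    print(c,o.sum())
    q=(P[o]*1000)[:,:2].astype(np.float32).copy()
    f=cv2.fitLine(q,cv2.DIST_HUBER,0,.01,.01).ravel(); r=cv2.minAreaRect(q)
    print(np.percentile(P[o][:,2],[5,50,95]),np.degrees(np.arctan2(f[1],f[0])).round(1),f[2:],[np.round(x,1) for x in r], "t",np.percentile(t[o],[2,20,50,80,98]).round(4),"s",np.percentile(s[o],[0,2,98,100]).round(3))
    al=(abs(s)<.1)&(abs(t)<.03)&(d>0)&(hsv[...,1]<60)&(P[...,2]>.018)&(P[...,2]<.05)
    q=(P[al]*1000)[:,:2].astype(np.float32).copy();f=cv2.fitLine(q,cv2.DIST_HUBER,0,.01,.01).ravel();print("carr",al.sum(),np.degrees(np.arctan2(f[1],f[0])),f[2:],"s",np.percentile(s[al],[0,2,98,100]).round(3),"t",np.percentile(t[al],[2,50,98]).round(3))
E
```

```text
top 250
[0.00825243 0.02337193 0.02725838] 55.2 [ 670.1531  -110.71719] [array([ 672.7, -112.3]), array([134.5,  13. ]), np.float64(54.9)] t [-0.002   0.0001  0.0023  0.0051  0.0119] s [-0.066 -0.063  0.066  0.068]
carr 444 55.327427 [ 680.5442 -117.8637] s [-0.074 -0.073  0.074  0.076] t [-0.006  0.015  0.028]
side 259
[0.01497841 0.02363166 0.02667588] 55.0 [ 672.5734  -115.93776] [array([ 671.4, -114.8]), array([137.8,  11. ]), np.float64(53.0)] t [0.0023 0.0046 0.007  0.0083 0.0097] s [-0.071 -0.066  0.063  0.067]
carr 539 55.4329 [ 686.3855  -117.18313] s [-0.076 -0.073  0.075  0.077] t [-0.004  0.019  0.028]
```

```bash
python3 - <<'E'
from h import *
H=np.full((20,28),0.)
for c in ["top","side"]:
    d=np.load(c+"0.npz")["d"];P=cloud(c,d)[d>0]
    for x,y,z in P:
        i,j=int((x+.1)/.05),int((y+.6)/.05)
        if 0<=i<20 and 0<=j<28 and z<1.2: H[i,j]=max(H[i,j],z)
print("x rows; y cols from -.6 step .05 (cm heights)")
for i in range(19,-1,-1): print("%5.2f"%(-.1+.05*i)," ".join("%3d"%round(v*100) for v in H[i]))
o=bot.get_obs();print(o["tool_rot"],o["joint_pos"])
from scipy.spatial.transform import Rotation as R
M=R.from_quat(o["tool_rot"]).as_matrix();print(M.round(3), "tool y angle",np.degrees(np.arctan2(M[1,1],M[0,1])))
E
```

```text
x rows; y cols from -.6 step .05 (cm heights)
 0.85   2   2   2   3   5   5   1   3   3   3   3   3   3   8   9  22  26  28  30  30  28  25  23   0   0   0   0   0
 0.80   2   2   2   2   4   5   1   1   3   4   3   4   6   3   8  22  24  27  29  30  30  27  24   0   0   0   0   0
 0.75   2   2   2   2   2   5   5   4   4   5   1  15  15   1   7  15  23  26  27  30  30  29  25   0   0   0   0   0
 0.70   1   2   2   3   3   4   4   6   5   5   3  13  13   1   3   7  15  24  26  28  30  30  23   0   0   0   0   0
 0.65   1   2   3   3   2  11  11  10   4   3   3   1   4   4   4   3  15  22  24  27  29  30  22   1   1   0   0   0
 0.60   1   0   1  10  10  10   4  11  10   3   5   4   4   1   5   6   8  15  23  25  28  29  22   1   1   0   0   0
 0.55   1   9  10  10   4   4   4   1  13   5   5   5   4   2   3   6   3   9  22  24  26  28   1   1   0   0   0   0
 0.50   0  10  11   3   4   4  11  27  27  27   5   1   3  63  64  63   3   9   9  23  24   1   1   0   0   0   0   0
 0.45   0   1  10   1  10  28  28  27  27   1   2   6   6  64  69  69   4   4   3   1   1   0   0   0   0   0 
[... 871 characters left out ...]
   0   0   2  24  14  22   0   0   0   0   0   0   0   0   0   0   0   0   0   0
 0.00   0   0   0   0   0   0   0   0   0   0  23  22  13  13   0   0   0   0   0   0   0   0   0   0   0   0   0   0
-0.05   0   0   0   0   0   0   0   0   0   0   1   0   0  12   1   0   0   0   0   0   0   0   0   0   0   0   0   0
-0.10   0   0   0   0   0   0   0   0   0   0   2   0   0   2   0   0   0   0   0   0   0   0   0   0   0   0   0   0
[9.84658983e-01 1.74489792e-01 6.60511426e-06 1.07226210e-05] [-1.21999571e+00  2.40570120e-01  5.01348437e-03  1.33521627e+00
  9.26499858e-06  1.57082176e+00]
[[ 0.939  0.344  0.   ]
 [ 0.344 -0.939 -0.   ]
 [ 0.     0.    -1.   ]] tool y angle -69.90206290825091
```

```bash
python3 -m jog '[0,0,0.05,0,0,0.06, 0,0,0.1,0,0,0.12, 0.335,0.525,0.1,0,0,0.18, 0.335,0.525,0.1,0,0,0.24, 0.335,0.525,0.1,0,0,0.3, 0.335,0.525,0.1,0,0,0.36, 0.335,0.525,0.1,0,0,0.42, 0.335,0.525,0.1,0,0,0.48, 0.335,0.525,0.1,0,0,0.54, 0.335,0.525,0.1,0,0,0.6]' 1
```

```text
clock: 1.93
eef_pos: [0.3516, -0.1867, 0.3842]
tool_rot: [0.712, 0.702, 0.0, 0.001]
ft_force: [1.4, -0.0, -0.5]
grip_width: 0.0853
grasp_force: 0.0
```

```bash
cat > st.py <<'E'
from h import *
from scipy.spatial.transform import Rotation as R
o=bot.get_obs();M=R.from_quat(o["tool_rot"]).as_matrix();g=np.array(o["eef_pos"])+M[:,2]*bot.tcp_to_grasp
n=np.array([.819,-.574]);u=np.array([.574,.819]);f=np.array(o["ft_force"])
D=g[:2]-[.669,-.1106]
print("t",o["clock"],"tcp",np.round(o["eef_pos"],4),"grasp",g.round(4),"yaw",np.degrees(np.arctan2(M[1,1],M[0,1])).round(2),"tilt",M[:,2].round(3),"F",f.round(2),"Fn",(f[:2]@n).round(2),"w",round(o["grip_width"],4),"gf",round(o["grasp_force"],1),"pad t,s",(D@n).round(4),(D@u).round(4),"j",np.round(o["joint_pos"],2))
E
python3 st.py
```

```text
t 1.9333 tcp [ 0.3516 -0.1867  0.3842] grasp [ 0.3517 -0.1867  0.3303] yaw -0.83 tilt [ 0.001 -0.001 -1.   ] F [ 1.36 -0.04 -0.47] Fn 1.14 w 0.0853 gf 0.0 pad t,s -0.2162 -0.2445 j [-0.49  0.01 -0.05  1.5  -0.    1.1 ]
```

```bash
python3 -m jog '[0.114,0.171,0,0,0,0.06, 0.114,0.171,0,0,0,0.12, 0.114,0.171,0,0,0,0.18, 0.114,0.171,0,0,0,0.24, 0.114,0.18,-0.05,0,0,0.3, 0.114,0.19,-0.1,0,0,0.36, 0.114,0.2,-0.15,0,0,0.4225, 0.114,0.208,-0.205,0,0,0.4225, 0.114,0.208,-0.205,0,0,0.4225, 0.114,0.208,-0.205,0,0,0.4225]' 1; python3 st.py
python3 - <<'E'
from h import *
for c in ["top","side"]:
    bot.camera(c)
    for l in ["straightedge","straightedge_face"]:
        for r in bot.tip_of(l,c)[:1]: print(c,l,round(r["confidence"],2),w(c,r["at"]).round(3))
E
```

```text
clock: 2.77
eef_pos: [0.4405, -0.0218, 0.2182]
tool_rot: [0.364, 0.931, -0.001, -0.003]
ft_force: [1.0, -0.4, 0.6]
grip_width: 0.0856
grasp_force: 0.0
t 2.7667 tcp [ 0.4405 -0.0218  0.2182] grasp [ 0.4402 -0.0218  0.1643] yaw 47.3 tilt [-0.006  0.    -1.   ] F [ 0.99 -0.39  0.56] Fn 1.03 w 0.0856 gf 0.0 pad t,s -0.2384 -0.0586 j [-0.05  0.19 -0.29  1.09 -0.    0.7 ]
side straightedge 0.8 [ 0.444 -0.003 -0.001]
side straightedge_face 0.69 [ 0.474 -0.032 -0.002]
```

```bash
python3 -m jog '[0.001,0.023,0,0,0,0, 0.001,0.023,-0.04,0,0,0, 0.001,0.023,-0.08,0,0,0, 0.001,0.023,-0.12,0,0,0, 0.001,0.023,-0.15,0,0,0, 0.001,0.023,-0.164,0,0,0, 0.001,0.023,-0.164,0,0,0, 0.001,0.023,-0.164,0,0,0]' 1; python3 st.py
```

```text
clock: 3.73
eef_pos: [0.4438, -0.004, 0.0893]
tool_rot: [0.365, 0.931, 0.0, 0.0]
ft_force: [0.3, -0.1, 0.4]
grip_width: 0.0854
grasp_force: 0.0
t 3.7333 tcp [ 0.4438 -0.004   0.0893] grasp [ 0.4438 -0.004   0.0354] yaw 47.24 tilt [ 0.001 -0.    -1.   ] F [ 0.29 -0.12  0.39] Fn 0.31 w 0.0854 gf 0.0 pad t,s -0.2456 -0.0419 j [-0.01  0.36 -0.47  0.75 -0.    0.74]
```

```bash
python3 -m jog '[-0.001,0.003,-0.002,0,0,0, -0.001,0.003,-0.002,0,0,0]' 1; python3 -m jog '[0,0,0,0,0,0,0,0,0,0,0,0,0,0,0,0,0,0,0,0,0,0,0,0,0,0,0,0,0,0,0,0,0,0,0,0,0,0,0,0,0,0]' -1; python3 st.py
```

```text
clock: 3.9
eef_pos: [0.4436, -0.0012, 0.0885]
tool_rot: [0.364, 0.931, 0.001, 0.001]
ft_force: [0.6, 0.6, 0.4]
grip_width: 0.0852
grasp_force: 0.0
clock: 4.48
eef_pos: [0.4426, -0.0013, 0.0873]
tool_rot: [0.364, 0.931, 0.0, 0.0]
ft_force: [0.5, 0.4, 1.9]
grip_width: 0.0171
grasp_force: 59.4
t 4.4833 tcp [ 0.4426 -0.0013  0.0873] grasp [ 0.4426 -0.0012  0.0334] yaw 47.27 tilt [ 0.001  0.    -1.   ] F [0.48 0.42 1.9 ] Fn 0.15 w 0.0171 gf 59.4 pad t,s -0.2482 -0.0404 j [-0.    0.36 -0.47  0.74  0.    0.74]
```

```bash
python3 -m jog '[0,0,0.005,0,0,0, 0.03,0.01,0.005,0,0,0.034, 0.06,0.02,0.005,0,0,0.067, 0.06,0.02,0.005,0,0,0.067, 0.06,0.02,0.005,0,0,0.067, 0.06,0.02,0.005,0,0,0.067]'; python3 st.py
python3 - <<'E'
from h import *
for c in ["top","side"]:
    im,d=bot.camera(c); cv2.imwrite(f"pics/{c}1.png",im[...,::-1]); np.savez(f"{c}1.npz",im=im,d=d)
    P=cloud(c,d)
    n=np.array([.819,-.574]);u=np.array([.574,.819]);D=P[...,:2]-[.669,-.1106];t,s=D@n,D@u
    b=(abs(s)<.085)&(t>-.2)&(t<-.145)&(P[...,2]>.019)&(P[...,2]<.034)&(d>0); q=P[b][:,:2].astype(np.float32).copy()*1000
    f=cv2.fitLine(q,cv2.DIST_HUBER,0,.01,.01).ravel();print(c,b.sum(),"bar ang",np.degrees(np.arctan2(f[1],f[0])).round(2),"t",np.percentile(t[b],[3,50,97]).round(4),"s",np.percentile(s[b],[1,99]).round(4),"z",np.percentile(P[b][:,2],[5,50,95]).round(4))
im=np.load("top1.npz")["im"];cv2.imwrite("pics/crop1.png",cv2.resize(im[110:310,210:390,::-1],(540,600),interpolation=cv2.INTER_CUBIC))
E
```

```text
clock: 4.98
eef_pos: [0.4892, 0.0146, 0.0904]
tool_rot: [0.301, 0.954, -0.001, -0.001]
ft_force: [0.1, -0.2, -2.2]
grip_width: 0.0174
grasp_force: 59.3
t 4.9833 tcp [0.4892 0.0146 0.0904] grasp [0.489  0.0146 0.0365] yaw 54.93 tilt [-0.003 -0.    -1.   ] F [ 0.13 -0.16 -2.17] Fn 0.2 w 0.0174 gf 59.3 pad t,s -0.2193 -0.0008 j [ 0.03  0.43 -0.34  0.8  -0.    0.64]Traceback (most recent call last):
  File "<stdin>", line 7, in <module>
cv2.error: OpenCV(4.12.0) /io/opencv/modules/imgproc/src/linefit.cpp:50: error: (-215:Assertion failed) count > 0 in function 'fitLine2D_wods'
```

```bash
cat > seg.py <<'E'
import sys
from h import *
k=sys.argv[1]; t0=float(sys.argv[2])  # expected face t
n=np.array([.819,-.574]);u=np.array([.574,.819])
for c in ["top","side"]:
    im,d=bot.camera(c); cv2.imwrite(f"pics/{c}{k}.png",im[...,::-1])
    P=cloud(c,d);D=P[...,:2]-[.669,-.1106];t,s=D@n,D@u
    b=(abs(s)<.085)&(t>t0-.025)&(t<t0+.015)&(P[...,2]>.018)&(P[...,2]<.036)&(d>0)
    if b.sum()>20:
        q=(P[b][:,:2]*1000).astype(np.float32).copy()
        f=cv2.fitLine(q,cv2.DIST_HUBER,0,.01,.01).ravel();print(c,b.sum(),"bar ang",np.degrees(np.arctan2(f[1],f[0])).round(2),"t",np.percentile(t[b],[3,50,97]).round(4),"s",np.percentile(s[b],[1,99]).round(4),"z",np.percentile(P[b][:,2],[5,50,95]).round(4))
    else: print(c,"bar px",b.sum())
    for l in ["pot_blue","pot_white","pot_ochre","straightedge_face","foam_pad"]:
        for r in bot.tip_of(l,c)[:2]:
            p=w(c,r["at"]); e=p[:2]-[.669,-.1106]; print(" ",l,round(r["confidence"],2),"t,s",(e@n).round(3),(e@u).round(3),p[2].round(3))
E
python3 seg.py 1 -0.178
```

```text
top bar px 0
  pot_white 0.55 t,s -0.12 0.04 0.003
  pot_ochre 0.47 t,s -0.083 -0.002 -0.002
  foam_pad 0.65 t,s -0.002 0.0 0.002
side 365 bar ang 55.17 t [-0.1989 -0.1794 -0.1746] s [-0.0654  0.068 ] z [0.0195 0.0244 0.0287]
  pot_blue 0.68 t,s -0.094 0.142 0.002
  pot_blue 0.67 t,s -0.096 -0.04 -0.001
  pot_white 0.9 t,s -0.116 0.037 -0.003
  pot_white 0.76 t,s -0.336 -0.075 0.001
  pot_ochre 0.87 t,s -0.088 -0.0 -0.003
  pot_ochre 0.55 t,s -0.176 -0.005 0.004
  foam_pad 0.6 t,s 0.002 -0.001 -0.002
```

View pics/side1.png

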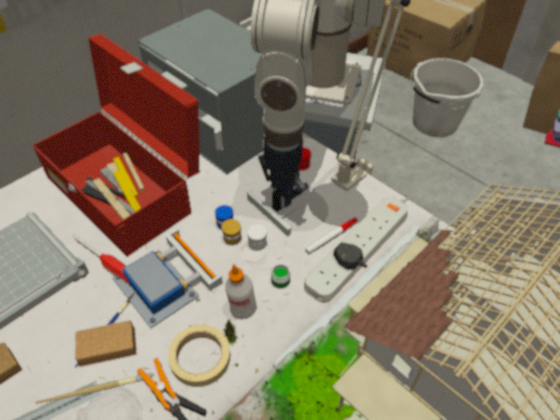

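Side view: the gripper holds the straightedge with its bar at about (270,212), parallel to the pad at (193,255). The pots at (224,215), (232,231) and (257,237) stand in front of it. Now I gather them.

```bash
python3 -m jog '[0.01,-0.007,-0.0025,0,0,0, 0.02,-0.014,-0.0025,0,0,0, 0.028,-0.0196,-0.0025,0,0,0, 0.035,-0.0245,-0.0025,0,0,0, 0.042,-0.0294,-0.0025,0,0,0, 0.049,-0.0343,-0.0025,0,0,0, 0.056,-0.0393,-0.0025,0,0,0, 0.062,-0.0435,-0.0025,0,0,0, 0.067,-0.047,-0.0025,0,0,0, 0.071,-0.0498,-0.0025,0,0,0]'; python3 -m jog '[0.004,-0.0028,0,0,0,0,0.007,-0.0049,0,0,0,0,0.01,-0.007,0,0,0,0,0.01,-0.007,0,0,0,0,0.01,-0.007,0,0,0,0]'; python3 st.py; python3 seg.py 2 -0.1
```

```text
clock: 6.47
eef_pos: [0.5475, -0.0255, 0.089]
tool_rot: [0.301, 0.954, 0.0, -0.0]
ft_force: [-1.0, 0.8, -2.0]
grip_width: 0.0174
grasp_force: 59.3
clock: 6.88
eef_pos: [0.5553, -0.0309, 0.0891]
tool_rot: [0.301, 0.954, -0.0, 0.0]
ft_force: [-0.3, -0.4, -3.3]
grip_width: 0.0174
grasp_force: 59.3
t 6.8833 tcp [ 0.5553 -0.0309  0.0891] grasp [ 0.5553 -0.0309  0.0352] yaw 54.95 tilt [ 0. -0. -1.] F [-0.29 -0.38 -3.3 ] Fn -0.02 w 0.0174 gf 59.3 pad t,s -0.1389 0.0 j [-0.06  0.53 -0.16  0.88 -0.    0.56]
top bar px 0
  pot_white 0.58 t,s -0.344 -0.068 -0.0
  foam_pad 0.55 t,s -0.005 0.003 0.003
side 231 bar ang 53.39 t [-0.1224 -0.1029 -0.0897] s [-0.0642  0.0682] z [0.0191 0.0234 0.0334]
  pot_blue 0.6 t,s -0.072 -0.04 0.001
  pot_white 0.8 t,s -0.343 -0.071 -0.001
  pot_white 0.61 t,s -0.077 0.042 -0.002
  pot_ochre 0.93 t,s -0.08 0.001 -0.002
  straightedge_face 0.64 t,s -0.097 -0.001 0.002
  foam_pad 0.62 t,s 0.0 -0.001 0.003
```

View pics/side2.png

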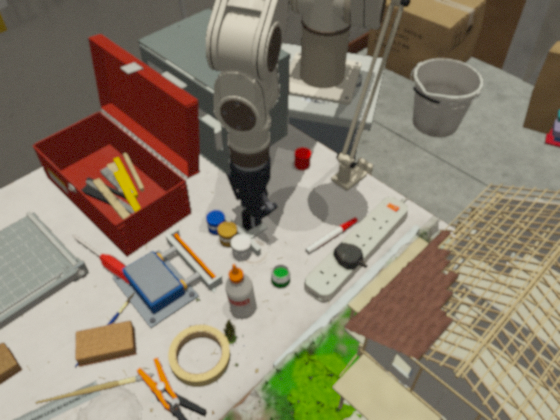

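The pots at (216,222), (228,233) and (242,246) are now in line along the bar. I push on slowly.

```bash
python3 -m jog '[0.004,-0.0028,0,0,0,0, 0.008,-0.0056,0,0,0,0, 0.012,-0.0084,0,0,0,0, 0.016,-0.0112,0,0,0,0, 0.02,-0.014,0,0,0,0, 0.024,-0.0168,0,0,0,0, 0.028,-0.0196,0,0,0,0, 0.032,-0.0224,0,0,0,0, 0.036,-0.0252,0,0,0,0, 0.04,-0.028,0,0,0,0]'; python3 st.py; python3 seg.py 3 -0.06
```

```text
clock: 8.32
eef_pos: [0.5875, -0.0534, 0.0891]
tool_rot: [0.301, 0.954, -0.0, -0.0]
ft_force: [-0.3, 0.7, -3.1]
grip_width: 0.0174
grasp_force: 59.4
t 8.3167 tcp [ 0.5875 -0.0534  0.0891] grasp [ 0.5874 -0.0534  0.0352] yaw 54.94 tilt [-0.  0. -1.] F [-0.31  0.67 -3.13] Fn -0.64 w 0.0174 gf 59.4 pad t,s -0.0996 0.0 j [-0.09  0.59 -0.06  0.92  0.    0.52]
top bar px 11
side 260 bar ang 53.71 t [-0.0801 -0.0634 -0.0485] s [-0.0655  0.0681] z [0.0198 0.0231 0.0333]
  pot_blue 0.92 t,s -0.035 -0.042 -0.001
  pot_white 0.83 t,s -0.035 0.043 -0.003
  pot_white 0.65 t,s -0.343 -0.072 0.0
  pot_ochre 0.59 t,s -0.041 0.002 -0.005
  straightedge_face 0.73 t,s -0.057 -0.001 0.003
  foam_pad 0.58 t,s 0.001 0.003 0.002
  foam_pad 0.24 t,s -0.055 -0.004 0.006
```

```bash
python3 -m jog '[0.003,-0.0021,0,0,0,0, 0.006,-0.0042,0,0,0,0, 0.009,-0.0063,0,0,0,0, 0.012,-0.0084,0,0,0,0, 0.014,-0.0098,0,0,0,0, 0.016,-0.0112,0,0,0,0, 0.018,-0.0126,0,0,0,0, 0.02,-0.014,0,0,0,0]'; python3 -m jog '[0.0015,-0.001,0,0,0,0, 0.003,-0.0021,0,0,0,0, 0.0045,-0.0032,0,0,0,0, 0.006,-0.0042,0,0,0,0, 0.0075,-0.0053,0,0,0,0, 0.009,-0.0063,0,0,0,0]'; python3 st.py
```

```text
clock: 9.58
eef_pos: [0.6032, -0.0645, 0.089]
tool_rot: [0.301, 0.954, 0.0, -0.0]
ft_force: [0.2, -0.8, -1.9]
grip_width: 0.0173
grasp_force: 59.3
clock: 10.08
eef_pos: [0.6088, -0.0684, 0.089]
tool_rot: [0.301, 0.954, 0.001, -0.002]
ft_force: [-5.2, 3.9, 1.7]
grip_width: 0.0175
grasp_force: 59.9
t 10.0833 tcp [ 0.6088 -0.0684  0.089 ] grasp [ 0.6086 -0.0682  0.0351] yaw 55.01 tilt [-0.004  0.002 -1.   ] F [-5.19  3.92  1.68] Fn -6.5 w 0.0175 gf 59.9 pad t,s -0.0738 -0.0 j [-0.11  0.63  0.01  0.96  0.    0.5 ]
```

```bash
python3 -m jog '[0,0,0,0,0,0,0,0,0,0,0,0,0,0,0,0,0,0]'; python3 st.py;  python3 -m jog '[0.0013,-0.0009,0,0,0,0,0.0026,-0.0018,0,0,0,0]'; python3 st.py
```

```text
clock: 10.33
eef_pos: [0.6091, -0.0686, 0.089]
tool_rot: [0.301, 0.954, 0.0, -0.002]
ft_force: [-4.1, 3.7, -0.1]
grip_width: 0.0171
grasp_force: 59.8
t 10.3333 tcp [ 0.6091 -0.0686  0.089 ] grasp [ 0.609  -0.0685  0.0351] yaw 55.0 tilt [-0.003  0.002 -1.   ] F [-4.11  3.71 -0.1 ] Fn -5.49 w 0.0171 gf 59.8 pad t,s -0.0733 0.0 j [-0.11  0.63  0.01  0.96  0.    0.5 ]
clock: 10.5
eef_pos: [0.6108, -0.0697, 0.0889]
tool_rot: [0.301, 0.954, 0.0, -0.002]
ft_force: [-4.9, 3.8, 1.1]
grip_width: 0.0174
grasp_force: 59.8
t 10.5 tcp [ 0.6108 -0.0697  0.0889] grasp [ 0.6106 -0.0696  0.035 ] yaw 55.01 tilt [-0.004  0.002 -1.   ] F [-4.93  3.84  1.06] Fn -6.24 w 0.0174 gf 59.8 pad t,s -0.0714 0.0 j [-0.11  0.63  0.02  0.96  0.    0.5 ]
```

```bash
python3 -m jog '[0.0014,-0.001,0,0,0,0, 0.0028,-0.002,0,0,0,0, 0.0042,-0.003,0,0,0,0, 0.0056,-0.0039,0,0,0,0, 0.007,-0.0049,0,0,0,0, 0.0084,-0.0059,0,0,0,0, 0.0098,-0.0069,0,0,0,0, 0.0112,-0.0079,0,0,0,0, 0.0126,-0.0088,0,0,0,0, 0.014,-0.0098,0,0,0,0]'; python3 st.py; python3 seg.py 4 -0.018
```

```text
clock: 11.33
eef_pos: [0.6221, -0.0776, 0.089]
tool_rot: [0.301, 0.954, 0.001, -0.002]
ft_force: [-5.5, 4.5, 1.1]
grip_width: 0.0176
grasp_force: 59.8
t 11.3333 tcp [ 0.6221 -0.0776  0.089 ] grasp [ 0.6219 -0.0775  0.0351] yaw 55.01 tilt [-0.004  0.002 -1.   ] F [-5.48  4.51  1.1 ] Fn -7.08 w 0.0176 gf 59.8 pad t,s -0.0576 0.0001 j [-0.12  0.65  0.06  0.98  0.    0.49]
top 37 bar ang 40.06 t [-0.0277 -0.0232 -0.0183] s [0.0496 0.0686] z [0.0195 0.0226 0.0248]
  pot_white 0.51 t,s -0.342 -0.069 -0.002
side 274 bar ang 53.5 t [-0.0412 -0.021  -0.0061] s [-0.0636  0.0682] z [0.0196 0.0228 0.0331]
  pot_blue 0.57 t,s 0.007 -0.039 -0.001
  pot_white 0.8 t,s -0.344 -0.072 0.002
  pot_white 0.7 t,s 0.004 0.044 0.0
  pot_ochre 0.83 t,s 0.003 -0.001 -0.006
  straightedge_face 0.95 t,s -0.014 -0.002 0.002
  foam_pad 0.78 t,s 0.022 -0.001 0.001
```

```bash
python3 -m jog '[0.001,-0.0007,0,0,0,0,0.002,-0.0014,0,0,0,0,0.003,-0.0021,0,0,0,0,0.003,-0.0021,0,0,0,0]'; python3 st.py
```

```text
clock: 12.27
eef_pos: [0.6238, -0.0789, 0.0889]
tool_rot: [0.301, 0.954, 0.001, -0.003]
ft_force: [-6.5, 4.5, 2.6]
grip_width: 0.017
grasp_force: 60.0
t 12.2667 tcp [ 0.6238 -0.0789  0.0889] grasp [ 0.6235 -0.0787  0.035 ] yaw 55.02 tilt [-0.005  0.003 -1.   ] F [-6.46  4.48  2.56] Fn -7.87 w 0.017 gf 60.0 pad t,s -0.0555 0.0 j [-0.13  0.66  0.07  0.99  0.    0.48]
```

```bash
python3 -m jog '[0.0008,-0.0005,0,0,0,0,0.0015,-0.0011,0,0,0,0,0.0015,-0.0011,0,0,0,0]'; python3 st.py
```

```text
clock: 12.52
eef_pos: [0.6242, -0.0792, 0.0888]
tool_rot: [0.3, 0.954, 0.001, -0.004]
ft_force: [-10.3, 6.3, 4.4]
grip_width: 0.017
grasp_force: 60.3
t 12.5167 tcp [ 0.6242 -0.0792  0.0888] grasp [ 0.6239 -0.0789  0.0349] yaw 55.04 tilt [-0.007  0.004 -1.   ] F [-10.3    6.32   4.44] Fn -12.07 w 0.017 gf 60.3 pad t,s -0.0551 0.0 j [-0.13  0.66  0.07  0.99  0.    0.48]
```

```bash
python3 -m jog '[0,0,0,0,0,0,0,0,0,0,0,0,0,0,0,0,0,0,0,0,0,0,0,0]'; python3 st.py
```

```text
clock: 12.85
eef_pos: [0.6242, -0.0791, 0.0888]
tool_rot: [0.3, 0.954, 0.001, -0.004]
ft_force: [-9.1, 6.4, 3.8]
grip_width: 0.0176
grasp_force: 60.3
t 12.85 tcp [ 0.6242 -0.0791  0.0888] grasp [ 0.6238 -0.0789  0.0349] yaw 55.05 tilt [-0.007  0.004 -1.   ] F [-9.08  6.39  3.76] Fn -11.1 w 0.0176 gf 60.3 pad t,s -0.0552 0.0001 j [-0.13  0.66  0.07  0.99  0.    0.48]
```

```bash
python3 -m jog '[0,0,0,0,0,0,0,0,0,0,0,0,0,0,0,0,0,0,0,0,0,0,0,0,0,0,0,0,0,0,0,0,0,0,0,0,0,0,0,0,0,0,0,0,0,0,0,0]'; python3 st.py; python3 seg.py 5 -0.015
```

```text
clock: 13.52
eef_pos: [0.6242, -0.0792, 0.0888]
tool_rot: [0.3, 0.954, 0.001, -0.004]
ft_force: [-9.6, 6.3, 4.0]
grip_width: 0.0174
grasp_force: 60.3
t 13.5167 tcp [ 0.6242 -0.0792  0.0888] grasp [ 0.6238 -0.0789  0.0349] yaw 55.04 tilt [-0.007  0.004 -1.   ] F [-9.61  6.32  4.  ] Fn -11.5 w 0.0174 gf 60.3 pad t,s -0.0552 0.0 j [-0.13  0.66  0.07  0.99  0.    0.48]
top 40 bar ang 40.33 t [-0.0246 -0.02   -0.0104] s [0.049  0.0688] z [0.0195 0.0226 0.0256]
  pot_white 0.66 t,s -0.345 -0.07 0.001
side 266 bar ang 53.34 t [-0.0365 -0.0187 -0.0026] s [-0.0649  0.0687] z [0.0193 0.0228 0.0339]
  pot_blue 0.66 t,s 0.008 -0.04 0.001
  pot_white 0.76 t,s -0.339 -0.07 0.0
  pot_white 0.73 t,s 0.005 0.04 -0.003
  pot_ochre 0.95 t,s 0.003 -0.002 -0.003
  straightedge_face 0.68 t,s -0.009 -0.0 0.002
  straightedge_face 0.48 t,s 0.025 -0.002 0.001
  foam_pad 0.78 t,s 0.026 0.002 -0.001
```

View pics/side5.png

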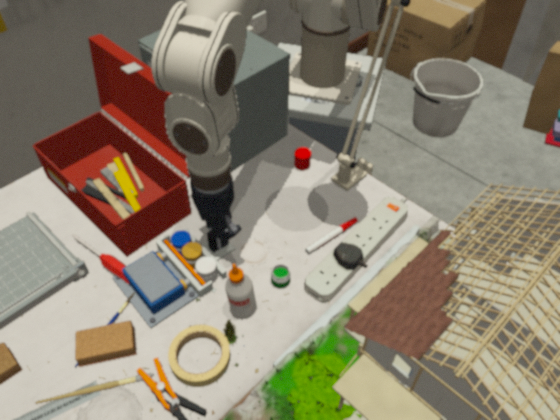

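Side view: the row of blue (181,239), ochre (192,251) and white (206,265) stands against the pad at (180,262). Part of the wrist force may be bench friction under the bar, so I add a little push to be sure of the press.

```bash
python3 -m jog '[0.0004,-0.0003,0,0,0,0,0.0008,-0.0006,0,0,0,0,0.0008,-0.0006,0,0,0,0]'; python3 st.py
```

```text
clock: 14.37
eef_pos: [0.6244, -0.0793, 0.0888]
tool_rot: [0.3, 0.954, 0.001, -0.005]
ft_force: [-10.3, 7.2, 4.8]
grip_width: 0.0172
grasp_force: 60.4
t 14.3667 tcp [ 0.6244 -0.0793  0.0888] grasp [ 0.6239 -0.079   0.0349] yaw 55.06 tilt [-0.008  0.005 -1.   ] F [-10.31   7.22   4.79] Fn -12.59 w 0.0172 gf 60.4 pad t,s -0.055 0.0 j [-0.13  0.66  0.07  0.99  0.    0.48]
```

```bash
python3 -m jog '[0,0,0,0,0,0,0,0,0,0,0,0,0,0,0,0,0,0,0,0,0,0,0,0,0,0,0,0,0,0,0,0,0,0,0,0,0,0,0,0,0,0]'; python3 st.py
```

```text
clock: 14.95
eef_pos: [0.6244, -0.0793, 0.0888]
tool_rot: [0.3, 0.954, 0.001, -0.004]
ft_force: [-10.0, 6.6, 5.5]
grip_width: 0.0175
grasp_force: 60.4
t 14.95 tcp [ 0.6244 -0.0793  0.0888] grasp [ 0.6239 -0.079   0.0349] yaw 55.06 tilt [-0.008  0.005 -1.   ] F [-10.02   6.56   5.47] Fn -11.98 w 0.0175 gf 60.4 pad t,s -0.055 -0.0 j [-0.13  0.66  0.07  0.99  0.    0.48]
```

```bash
python3 -m jog '[-0.001,0.0007,0,0,0,0, -0.002,0.0014,0,0,0,0, -0.003,0.0021,0,0,0,0, -0.004,0.0028,0,0,0,0, -0.005,0.0035,0,0,0,0, -0.006,0.0042,0,0,0,0, -0.008,0.0056,0,0,0,0, -0.011,0.0077,0,0,0,0, -0.015,0.0105,0,0,0,0, -0.02,0.014,0,0,0,0]'; python3 st.py; python3 -m jog '[-0.006,0.0042,0,0,0,0, -0.012,0.0084,0,0,0,0, -0.018,0.0126,0,0,0,0, -0.024,0.0168,0,0,0,0, -0.024,0.0168,0,0,0,0, -0.024,0.0168,0,0,0,0]'; python3 st.py; python3 seg.py 6 -0.06
```

```text
clock: 15.78
eef_pos: [0.6124, -0.0709, 0.0895]
tool_rot: [0.301, 0.953, -0.0, 0.001]
ft_force: [0.9, 1.0, -2.7]
grip_width: 0.0168
grasp_force: 59.3
t 15.7833 tcp [ 0.6124 -0.0709  0.0895] grasp [ 0.6125 -0.0709  0.0356] yaw 54.91 tilt [ 0.002 -0.001 -1.   ] F [ 0.88  1.04 -2.67] Fn 0.12 w 0.0168 gf 59.3 pad t,s -0.0691 0.0001 j [-0.12  0.63  0.02  0.96 -0.    0.5 ]
clock: 16.28
eef_pos: [0.5924, -0.0568, 0.0893]
tool_rot: [0.301, 0.954, -0.0, 0.0]
ft_force: [0.4, -0.0, -2.2]
grip_width: 0.0175
grasp_force: 59.3
t 16.2833 tcp [ 0.5924 -0.0568  0.0893] grasp [ 0.5924 -0.0568  0.0354] yaw 54.97 tilt [ 0. -0. -1.] F [ 0.45 -0.03 -2.22] Fn 0.38 w 0.0175 gf 59.3 pad t,s -0.0936 0.0001 j [-0.1   0.6  -0.05  0.93 -0.    0.52]
top bar px 13
  pot_white 0.51 t,s -0.345 -0.07 -0.0
side 391 bar ang 54.84 t [-0.0817 -0.0553 -0.0494] s [-0.0663  0.0667] z [0.0193 0.0231 0.0315]
  pot_blue 0.64 t,s 0.008 -0.04 0.0
  pot_white 0.91 t,s -0.34 -0.073 0.0
  pot_white 0.82 t,s 0.008 0.041 -0.004
  pot_ochre 0.65 t,s 0.002 -0.001 -0.001
  straightedge_face 0.57 t,s -0.048 -0.004 0.003
  foam_pad 0.66 t,s 0.022 -0.0 0.001
```

View pics/side6.png

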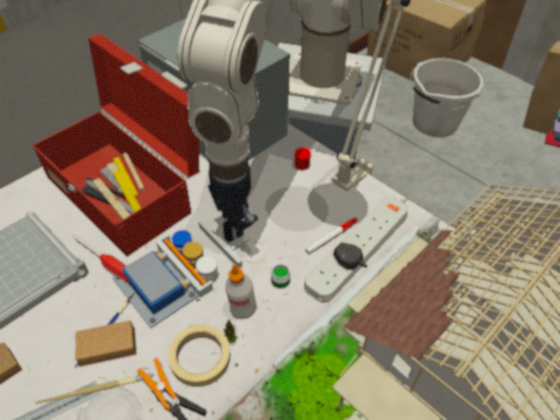

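```bash
python3 -m jog '[0,0,-0.001,0,0,0,0,0,-0.002,0,0,0,0,0,-0.0025,0,0,0,0,0,-0.0025,0,0,0]'; python3 st.py
```

```text
clock: 17.22
eef_pos: [0.5928, -0.0571, 0.0874]
tool_rot: [0.301, 0.954, 0.0, 0.0]
ft_force: [-0.5, 0.8, -0.4]
grip_width: 0.0176
grasp_force: 59.7
t 17.2167 tcp [ 0.5928 -0.0571  0.0874] grasp [ 0.5928 -0.0571  0.0335] yaw 54.95 tilt [ 0. -0. -1.] F [-0.47  0.8  -0.39] Fn -0.84 w 0.0176 gf 59.7 pad t,s -0.0931 0.0001 j [-0.1   0.6  -0.05  0.93  0.    0.52]
```

```bash
python3 -m jog '[0,0,-0.0004,0,0,0,0,0,-0.0004,0,0,0]'; python3 -m jog '[0,0,0,0,0,0,0,0,0,0,0,0,0,0,0,0,0,0,0,0,0,0,0,0,0,0,0,0,0,0,0,0,0,0,0,0,0,0,0,0,0,0]' 1; python3 -m jog '[0,0,0.02,0,0,0,0,0,0.04,0,0,0,0,0,0.08,0,0,0,0,0,0.12,0,0,0,0,0,0.15,0,0,0,0,0,0.15,0,0,0,0,0,0.15,0,0,0]'; python3 st.py; python3 seg.py 7 -0.053
```

```text
clock: 17.38
eef_pos: [0.5927, -0.0571, 0.0874]
tool_rot: [0.301, 0.954, 0.0, 0.0]
ft_force: [-1.8, -0.0, 3.7]
grip_width: 0.0175
grasp_force: 60.0
clock: 17.97
eef_pos: [0.5927, -0.0571, 0.0867]
tool_rot: [0.301, 0.954, -0.0, -0.0]
ft_force: [0.8, -0.2, 0.1]
grip_width: 0.085
grasp_force: 0.0
clock: 18.55
eef_pos: [0.5938, -0.0572, 0.2089]
tool_rot: [0.301, 0.954, 0.0, 0.002]
ft_force: [0.2, 0.1, -0.3]
grip_width: 0.0853
grasp_force: 0.0
t 18.55 tcp [ 0.5938 -0.0572  0.2089] grasp [ 0.594  -0.0573  0.155 ] yaw 54.95 tilt [ 0.005 -0.    -1.   ] F [ 0.21  0.12 -0.29] Fn 0.1 w 0.0853 gf 0.0 pad t,s -0.092 0.0007 j [-0.1   0.48  0.1   1.19 -0.    0.52]
top bar px 0
  pot_white 0.83 t,s -0.343 -0.069 -0.002
side 333 bar ang 55.01 t [-0.0732 -0.0551 -0.0499] s [-0.0652  0.0672] z [0.0188 0.0215 0.0276]
  pot_blue 0.81 t,s 0.007 -0.039 0.001
  pot_white 0.77 t,s 0.006 0.042 -0.002
  pot_white 0.67 t,s 0.007 -0.038 -0.001
  pot_ochre 0.83 t,s -0.001 -0.0 -0.006
  straightedge_face 0.77 t,s -0.051 -0.0 -0.0
  foam_pad 0.62 t,s 0.024 0.0 0.0
  foam_pad 0.44 t,s 0.007 0.043 -0.002
```

View pics/side7.png

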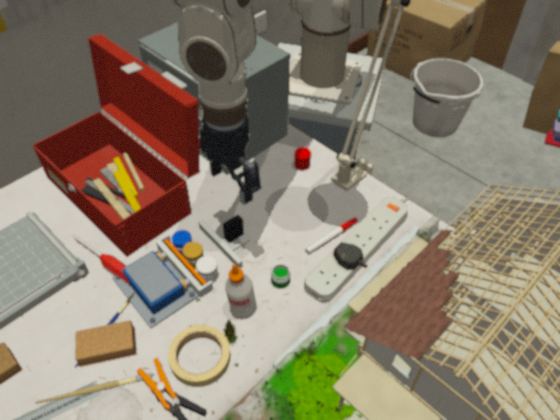

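The straightedge stands free at (225,240) and the pots are in a row. I check the ochre gap directly.

```bash
python3 - <<'E'
from h import *
n=np.array([.819,-.574]);u=np.array([.574,.819])
im,d=bot.camera("side");P=cloud("side",d);D=P[...,:2]-[.669,-.1106];t,s=D@n,D@u;h=cv2.cvtColor(im,cv2.COLOR_RGB2HSV)
for nm,s0 in [("blue",-.041),("ochre",0),("white",.042)]:
    m=(abs(s-s0)<.02)&(abs(t-.004)<.026)&(P[...,2]>.035)&(P[...,2]<.047)&(d>0)
    q=(np.c_[t[m],s[m]]*1000).astype(np.float32); print(nm,m.sum(),np.round(cv2.minEnclosingCircle(q),1) if 0 else [np.round(x,1) for x in cv2.minEnclosingCircle(q)],q.mean(0).round(1))
for s0 in (-.062,-.02,.021,.061):
    o=(abs(s-s0)<.006)&(t>.0)&(t<.05)&(h[...,0]<22)&(h[...,0]>4)&(h[...,1]>110)&(P[...,2]<.032)&(P[...,2]>.015)&(d>0)
    print("pad s",s0,o.sum(),"t",np.percentile(t[o],[5,50,95]).round(4) if o.any() else "")
E
```

```text
blue 262 [array([  3.6, -41.3]), np.float64(21.2)] [  5.  -39.6]
ochre 282 [array([ 4.2, -1.1]), np.float64(20.8)] [ 4.9 -0.4]
white 299 [array([ 4. , 43.2]), np.float64(20.2)] [ 5.2 44.5]
pad s -0.062 21 t [0.024  0.0274 0.0296]
pad s -0.02 25 t [0.0232 0.0276 0.0295]
pad s 0.021 26 t [0.023  0.028  0.0298]
pad s 0.061 24 t [0.0233 0.027  0.0293]
```

```bash
python3 -c "
from workcell import bot
print(bot.job_done())"
```

```text
the job is handed in; nothing more can be done
None
```

I handed the job in at about 19 s on the robot's clock: the three pots stand in a row against the pad, pressed home at the stop with about 11–12.5 N measured at the wrist, and the straightedge is free on the bench about 37 mm clear of them; no verdict came back.

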